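# Lock the slicer blade for cleaning

### The job

Make the kitchen slicer safe for cleaning: wind the black handwheel clockwise by its red crank handle until the blade guard touches its stop, which also uncovers the keyhole. Then take the red key from the white key block, push it fully home into the brass lock past the sticky pins, turn it a quarter turn clockwise to its stop against the return spring, and finish while still gripping the key and holding it turned. Leave the blue key and everything else on the worktop where they are.

Things in the scene. Friction and masses are not known exactly. Their poses are not given: they have to be found in the camera images.
- slicer: white low bench slicer, fixed, 260 x 400 x 55 mm; origin under its centre on the worktop, z up. In its frame: wheel axis at x -30, y 120 mm, lock axis at x -30, y -120 mm. The aluminium guard hood (90 x 150 mm, top 89 mm above the worktop) slides along y on the +x half, towards +y to the black and yellow stop
- guard (a joint): gap between guard hood and stop in m: 0 = touching (home), 0.031 to 0.054 at the start; 30 mm per wheel turn; stays where left. The guard's flat orange tongue (top 91.5 mm above the worktop) covers the keyhole until it is nearly home; then the tongue's edge stands 24 mm from the lock axis, on the wheel's side
- handwheel (a joint): angle of the handwheel in rad that is still to be wound clockwise (seen from above) before the guard touches the stop: 0 = guard home, against a hard stop; clockwise winding makes it smaller. Starts at 6.6 to 11.3 (1 to 1.8 turns). Needs about 3 N at the crank handle and stays where it is left
- wheel_hub (a point): point on the vertical axis of the handwheel (black disc, 110 mm diameter, 12 mm thick), at the height of its upper face, 85 mm above the worktop; fixed
- crank_mid (a point): point on the axis of the red upright crank handle, 42 mm from the wheel axis: a round sleeve, 19 mm diameter, that spins freely, so a gripper that holds it from above need not turn as it goes round. It stands 1 to 43 mm above the disc's upper face; this point is 25 mm above that face and goes round with the wheel
- keyhole (a point): centre of the keyhole's mouth, in the top of the brass lock (34 mm square, in a dark collar of 68 mm diameter), 87 mm above the worktop; slot 15.6 x 7.2 mm, 2 mm chamfer, 28 mm deep. x along the slot (turns with the lock), z up. Two pairs of sprung pins stick in from its short sides, 11 and 19 mm below the mouth: the key catches there and needs a push of about 8 to 15 N, with small twists
- lock (a joint): turn of the lock cylinder in rad, clockwise seen from above: 0 = as found, 1.57 = quarter turn, a hard stop. A spring of 0.04 N m at 0 to 0.1 N m at the quarter turn brings it back to 0 as soon as it is let go. The slot lies along the slicer's x at 0 and along its y at the quarter turn. The key has 0.1 to 0.2 rad of play in the slot, so it must be turned that much further to bring the lock to its stop
- red_key: the key to use: red head, 30 (its x) x 10 (y) x 40 mm tall, on a steel blade 14 (x) x 6 (y) x 25 mm long with a rounded tip; 60 g, fits either way round. Origin at the blade tip, z up: underside of the head at 25 mm, its top at 65 mm. Starts upright in one of the key block's slots. Fully home in the lock, the head's underside rests on the lock's top (tip 25 mm below the mouth)
- blue_key: a key of the same shape with a blue head, in the other slot of the block; not to be moved
- key_block: white block, 150 (its x) x 50 (y) x 34 mm high, fixed; origin under its centre. Two slots 72 mm apart along its x hold the keys upright, key x along the block's x, heads standing on the block's top
- sauce_bottle: amber sauce bottle, 56 mm diameter, 170 mm tall, origin under its centre; leave it standing
- oil_bottle: green oil bottle, 72 mm diameter, 220 mm tall, origin under its centre; leave it standing
- prep_bowl: steel bowl, 150 mm diameter, 60 mm high, origin under its centre; leave it alone
- white_tub: white round tub with lid, 100 mm diameter, 120 mm tall, origin under its centre; leave it alone
- measuring_cup: clear cup with a handle, 68 mm diameter, 75 mm tall, origin under its centre; leave it alone
- spatula: black spatula lying flat at the left; leave it alone

How it is judged:
By the outcome, as a careful person would: the job done as asked, in the order asked, and still so for the second after the job is handed in, while the arm keeps its last pose, push and grip.
It also fails if it takes over 72 s, if anything falls off the work surface, if the arm or the gripper's body presses on something with over 40 N, if the wrist force passes 120 N, or if a joint passes its speed limit or range.

### The arm

A 6-joint arm with a two-finger parallel gripper is mounted at the origin on the work surface. World frame = base frame: x ahead of the robot, y to its left, z up, the work surface at z = 0. Lengths are in m, angles in rad, forces in N, time in s.
With the tool pointing down it reaches from about 0.3 to 0.85 m from the base axis. Payload 4.2 kg.
Tool frame: the origin (TCP) lies midway between the tips of the shut fingers; the grasp point (between the pads) lies 19 mm behind it; z points along the fingers, y is the line along which they close (so a half turn about z gives the same grasp; the last joint's range is limited). The gripper opens to 91 mm and grips with 3 to 60 N. Pads are 32 mm wide; open, the fingers measure 118 mm over their backs; the gripper's body (76 mm by 178 mm) begins 60 mm behind the grasp point.
Start: joints at [-1.201, 0.32, 1.565, -0, 1.257, -0.02], TCP at [0.219, -0.532, 0.175] pointing down, gripper open.
Joint ranges: [-3.11, 3.11], [-0.84, 2.01], [0.21, 2.61], [-1.34, 4.49], [0.05, 2.63], [-2.56, 2.56]. Speed limits (rad/s): [2.57, 2.57, 3.14, 3.14, 3.14, 3.14].

### API

Orientations are given as a unit quaternion [w, x, y, z].
In Python, from bench import ctrl, get_image, ticket gives the robot as it stands.
- The arm moves only by the tool move_arm, never from a script. Its argument "moves" is a list of rows, each a list of 7 numbers: the shift along the tool's x, y, z normalised to -1 to 1, where 1 is 1 m, then the turn, a rotation vector about the tool's x, y, z normalised to -1 to 1, where 1 is 180 degrees, then the opening in per cent of the stroke, from 0 (shut) to 100 (fully open). In form: [[tx, ty, tz, ax, ay, az, gripper], ...]. A call has 1 to 8 rows; each row shifts and turns the commanded pose from where the row before left it, along the tool's axes as they then stand; what a row does not reach is not made up. A row lasts 1/12 s, in which the tool goes at most 41.7 mm and 7.16 degrees, less where a joint would pass 70% of its speed; a pose out of reach is approached as far as the arm can. A call with a number of a shift or a turn outside -1 to 1 is refused whole. A call with a gripper value outside its range is refused whole. The fingers move at their own pace and stop on an object; the grip force is fixed at half the most. Time passes only in rows, so rows that do not move let the fingers close. It gives the time, the measured TCP pose, the force, the opening and the grip force at its end, in the units of the state.
- ctrl.state(): the state, without advancing time (a new reading comes with each control period).
- get_image(name): name is "scene" or "top"; returns a dict with "frame" (400x640x3 uint8, red, green, blue), "fx", "fy", "cx", "cy" (pixels), "xyz" and "rotation" of the camera in the world. Camera axes: x right, y up, looking along -z (the intrinsics and any distortion apply to the point x, -y, -z); pixel columns grow to the right and rows downward; lengths in m; the calibration is good to about 2 mm. A picture is of the moment at which its call begins. There is no depth.
- ticket.hand_in(): hands the job in; it is judged then, once.
The state is a dict: "time": time; "joint_pos": joint angles; "qd": joint speeds; "joint_efforts": joint torques, N m; "position": TCP position; "tcp_rot": TCP orientation; "ft_force": force on the tool from outside, world axes, zero at the start; "wrist_torque": the same for the moment, N m; "width": opening from 0.0 (shut) to 1.0 (fully open); "grip_force": force on a finger pad.
Only numpy, scipy, OpenCV 4.12 (cv2) and the standard library are available. Lean on these libraries where they do the work, as an engineer would, in place of code of your own. Each camera call takes 0.05 s, during which the arm holds its last target. There are 200 camera calls.

## Working session

There is one attempt and no reset: what is moved stays moved. The work goes in short steps, Python scripts to look and compute and a tool call to move; the robot and the scene stay as the last step left them, time stands still between calls to the robot, and variables do not carry over. Pictures are saved under pics/ and viewed, at most 10 in all, crops included, and the job is handed in when it is done.

Besides the shell and the picture viewer there is one more tool, called after "Call:" as name(argument=value, ...) on one line, values as JSON. move_arm: Moves the arm, as the interface text tells. Scaled input: -1 to 1 covers 1 m each way for a shift and 180 degrees each way for a turn. Its arguments: {"type":"object","properties":{"moves":{"type":"array"}},"required":["moves"]}

```bash
mkdir -p pics; ls; cat > h.py <<'E'
import numpy as np, cv2
from bench import ctrl, get_image, ticket
def grab(n,name):
    d=get_image(n); cv2.imwrite(f'pics/{name}.png',cv2.cvtColor(d['frame'],cv2.COLOR_RGB2BGR)); return d
E
python3 - <<'E'
from h import *
for n in("scene","top"):
    d=grab(n,n+'0'); print(n,{k:(np.round(v,4).tolist() if k!='frame' else 0) for k,v in d.items()})
print(ctrl.state())
E
```

```text
pics
scene {'frame': 0, 'fx': 391.5934, 'fy': 391.5934, 'cx': 319.4247, 'cy': 201.4099, 'xyz': [1.1503, 0.8138, 0.8232], 'rotation': [0.2621, 0.1435, 0.4365, 0.8486]}
top {'frame': 0, 'fx': 413.2698, 'fy': 413.2698, 'cx': 319.4326, 'cy': 196.1031, 'xyz': [0.3775, -0.0403, 1.2949], 'rotation': [0.7126, 0.0524, -0.0492, -0.6979]}
{'time': 0.1, 'joint_pos': array([-1.20099902e+00,  3.20219597e-01,  1.56553274e+00, -1.63940240e-05,
        1.25740120e+00, -2.00108286e-02]), 'qd': array([-0.00092103, -0.00099168, -0.00400724,  0.00061447, -0.00066779,
        0.0009224 ]), 'joint_efforts': array([ 2.03338736e-04, -4.13334167e+01, -2.32509828e+01,  7.27509381e-02,
        4.22123855e-02, -4.39471205e-05]), 'position': array([ 0.21831334, -0.53139815,  0.17401864]), 'tcp_rot': array([-7.67180867e-04,  9.81065465e-01,  1.93674844e-01, -1.43476269e-04]), 'ft_force': array([0.92372767, 0.484716  , 0.17896424]), 'wrist_torque': array([-0.02356607, -0.03190244,  0.0600569 ]), 'grip_force': 0.0, 'width': 1.000666717066554}
```

View pics/top0.png

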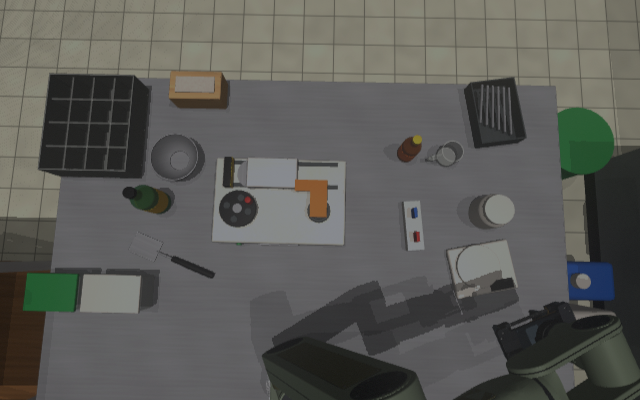

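View pics/scene0.png

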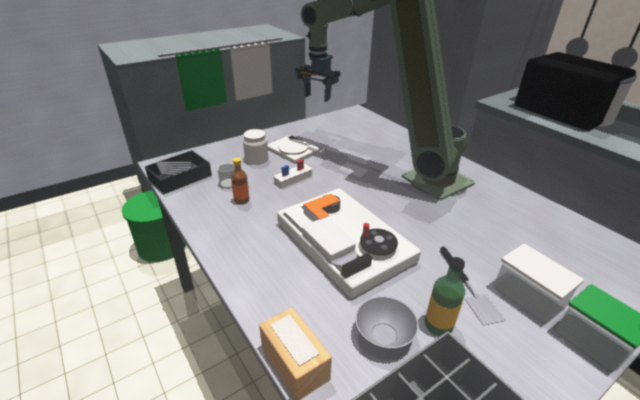

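The top view shows the wheel at (238,208), the crank at (248,199), the orange tongue over the collar at (318,210), the blue key at (415,212) and the red key at (417,237). The scene view shows the same layout, with the crank at (366,230) and the red key at (299,164).

```bash
cat >> h.py <<'E'
from scipy.spatial.transform import Rotation as R
def ray(d,uv):
    uv=np.atleast_2d(uv).astype(float)
    c=np.c_[(uv[:,0]-d['cx'])/d['fx'],-(uv[:,1]-d['cy'])/d['fy'],-np.ones(len(uv))]
    q=np.array(d['rotation']); M=q if q.shape==(3,3) else R.from_quat(np.r_[q[1:],q[0]]).as_matrix()
    return np.array(d['xyz']),c@M.T
def onz(d,uv,z):
    o,r=ray(d,uv); return o+r*((z-o[2])/r[:,2])[:,None]
def tri(d1,p1,d2,p2):
    o1,r1=ray(d1,p1);o2,r2=ray(d2,p2)
    A=np.c_[r1[0],-r2[0]]; s=np.linalg.lstsq(A,o2-o1,rcond=None)[0]
    a=o1+s[0]*r1[0]; b=o2+s[1]*r2[0]; return (a+b)/2,np.linalg.norm(a-b)
def blobs(mask,box,amin=8):
    m=np.zeros(mask.shape,np.uint8);u0,v0,u1,v1=box;m[v0:v1,u0:u1]=mask[v0:v1,u0:u1]
    n,l,s,c=cv2.connectedComponentsWithStats(m)
    return [(int(s[i,4]),c[i],s[i,:4].tolist(),cv2.minAreaRect(np.argwhere(l==i)[:,::-1].astype(np.float32))) for i in range(1,n) if s[i,4]>=amin]
def hsv(d): return cv2.cvtColor(d['frame'],cv2.COLOR_RGB2HSV)
def red(h): return (((h[...,0]<6)|(h[...,0]>172))&(h[...,1]>130)&(h[...,2]>60)).astype(np.uint8)
def blue(h): return ((abs(h[...,0].astype(int)-112)<12)&(h[...,1]>120)&(h[...,2]>40)).astype(np.uint8)
E
python3 - <<'E'
from h import *
np.set_printoptions(precision=4,suppress=True)
t=get_image('top');s=get_image('scene')
ht,hs=hsv(t),hsv(s)
for nm,d,m,box in [('crankT',t,red(ht),(215,185,265,235)),('keyT',t,red(ht),(400,195,430,255)),('blueT',t,blue(ht),(400,195,430,255)),
  ('crankS',s,red(hs),(350,215,400,260)),('keyS',s,red(hs),(285,150,315,180)),('blueS',s,blue(hs),(270,155,300,185))]:
    for b in blobs(m,box): print(nm,b, onz(d,b[1],.128 if 'cr' in nm else .074))
# wheel, dark
m=(ht[...,2]<60).astype(np.uint8)
for b in blobs(m,(210,180,266,236),100): print('wheel',b,onz(t,b[3][0],.085))
# white things at the top
def white(th,box,z):
    m=((ht[...,2]>th)&(ht[...,1]<40)).astype(np.uint8)
    for b in blobs(m,box,200):
        P=cv2.boxPoints(b[3]); W=onz(t,P,z); print('white',b[0],b[3],W,np.linalg.norm(W[1]-W[0]),np.linalg.norm(W[2]-W[1]),W.mean(0))
white(140,(200,140,360,255),.055); white(140,(395,190,435,260),.034)
E
python3 - <<'E'
import cv2,numpy as np
im=cv2.imread('pics/top0.png')[140:260,200:440]
cv2.imwrite('pics/crop.png',cv2.resize(im,(800,400),interpolation=cv2.INTER_CUBIC))
E
```

```text
crankT (29, array([247.2759, 199.5862]), [245, 197, 6, 6], ((247.5, 199.5), (5.0, 5.0), 90.0)) [[0.5322 0.1723 0.128 ]]
keyT (25, array([417.44, 235.96]), [416, 232, 4, 9], ((417.4189147949219, 236.0135040283203), (8.38434886932373, 2.46598482131958), 80.53767395019531)) [[ 0.4418 -0.3235  0.074 ]]
blueT (25, array([415.08, 211.72]), [414, 208, 3, 9], ((415.0, 212.0), (8.0, 2.0), 90.0)) [[ 0.5133 -0.3175  0.074 ]]
crankS (14, array([365.7857, 224.6429]), [364, 223, 5, 4], ((365.7500305175781, 224.75003051757812), (3.535533905029297, 2.8284268379211426), 45.0)) [[0.5371 0.1796 0.128 ]]
keyS (12, array([299.6667, 160.8333]), [297, 160, 6, 3], ((299.6000061035156, 160.80001831054688), (1.8973664045333862, 5.0596442222595215), 71.56504821777344)) [[ 0.4464 -0.3151  0.074 ]]
blueS (10, array([284.7, 166.8]), [283, 166, 5, 3], ((285.0, 167.0), (2.0, 4.0), 90.0)) [[ 0.518  -0.3076  0.074 ]]
wheel (830, array([237.2506, 208.7096]), [219, 191, 38, 36], ((237.5, 208.5), (35.0, 37.0), 90.0)) [[0.5109 0.2078 0.085 ]]
white 847 ((271.0, 175.0), (20.0, 48.0), 90.0) [[0.6489 0.1914 0.055 ]
 [0.6519 0.0442 0.055 ]
 [0.5897 0.0424 0.055 ]
 [0.5867 0.1885 0.055 ]] 0.14722336809678163 0.062194129390500195 [0.6193 0.1166 0.055 ]
white 777 ((324.6646423339844, 222.0485076904297), (36.30183410644531, 40.423255920410156), 2.38594388961792) [[ 0.4194  0.0055  0.055 ]
 [ 0.5411  0.0035  0.055 ]
 [ 0.5387 -0.1063  0.055 ]
 [ 0.4172 -0.1028  0.055 ]] 0.12165729777092407 0.10981019757221598 [ 0.4791 -0.05    0.055 ]
```

View pics/crop.png

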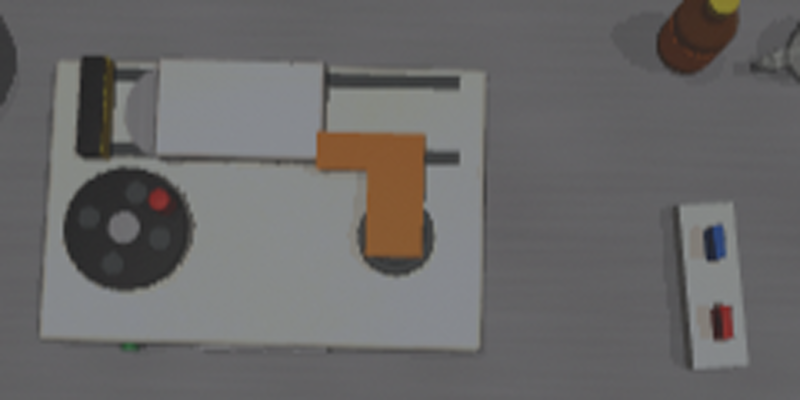

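The crop (3.33x) shows the slicer corners at (57,60), (487,72), (480,350), (40,338), the hub at (125,228), the collar at (396,238), the key heads at (714,242) and (722,322), and the block corners at (678,205), (733,202), (747,365), (692,369).

```bash
python3 - <<'E'
from h import *
np.set_printoptions(precision=4,suppress=True)
t=get_image('top')
f=lambda P:np.array(P)/(10/3)+[200,140]-.35
def box(P,z):
    W=onz(t,f(P),z)[:,:2]; c=W.mean(0)
    e1=(W[1]+W[2]-W[0]-W[3])/2; e2=(W[0]+W[1]-W[2]-W[3])/2
    print(W.tolist(),'c',c,'len',np.linalg.norm(e1),np.linalg.norm(e2),'yaw right',np.degrees(np.arctan2(*e1[::-1])),'yaw up',np.degrees(np.arctan2(*e2[::-1])))
    return c,e1,e2
c,e1,e2=box([(57,60),(487,72),(480,350),(40,338)],.055)
th=(np.arctan2(-e1[1],-e1[0])-np.pi/2); 
x=np.array([np.cos(th),np.sin(th)]);y=np.array([-x[1],x[0]])
print('yaw',np.degrees(th),'wheel',c-.03*x+.12*y,'lock',c-.03*x-.12*y)
print('hub',onz(t,f([(125,228)]),.088),'collar',onz(t,f([(396,238)]),.075))
box([(678,205),(733,202),(747,365),(692,369)],.034)
print('keys',onz(t,f([(714,242),(722,322)]),.074))
E
```

```text
[[0.6700577826384617, 0.28554220812018577], [0.6667711227654254, -0.11114605503469002], [0.41240260907503423, -0.10790283021148908], [0.4148481920074161, 0.2863339062928267]] c [0.541  0.0882] len 0.3954728858257771 0.25479703933101905 yaw right -90.41524489645924 yaw up -0.4536678970365877
yaw -0.4152448964592448 wheel [0.5119 0.2084] lock [ 0.5102 -0.0316]
hub [[0.5118 0.2083 0.088 ]] collar [[ 0.5093 -0.0308  0.075 ]]
[[0.5497198735627301, -0.2899853138083766], [0.553556763784064, -0.34071959457740186], [0.40453414107256697, -0.35135986553528303], [0.3998900856305882, -0.30146990451300665]] c [ 0.4769 -0.3209] len 0.05049050523469341 0.14983513677630783 yaw right -85.18230745047937 yaw up 4.234039227737709
keys [[ 0.5117 -0.3138  0.074 ]
 [ 0.4409 -0.32    0.074 ]]
```

Call:
move_arm(moves=[[0.0279,-0.0266,-0.004,0,0,0,50],[0.0279,-0.0266,-0.004,0,0,0,50],[0.0279,-0.0266,-0.004,0,0,0,50],[0.0279,-0.0266,-0.004,0,0,0,50],[0.0279,-0.0266,-0.004,0,0,0,50],[0.0279,-0.0266,-0.004,0,0,0,50],[0.0279,-0.0266,-0.004,0,0,0,50],[0.0279,-0.0266,-0.004,0,0,0,50]])

```text
time: 0.92
position: [0.3443, -0.2484, 0.207]
tcp_rot: [0.0, 0.981, 0.193, 0.0]
ft_force: [0.4, 0.6, 0.4]
width: 0.503
grip_force: 0.0
```

Call:
move_arm(moves=[[0.0279,-0.0266,-0.004,0,0,0,50],[0.0279,-0.0266,-0.004,0,0,0,50],[0.0279,-0.0266,-0.004,0,0,0,50],[0.0279,-0.0266,-0.004,0,0,0,50],[0.0279,-0.0266,-0.004,0,0,0,50],[0.0279,-0.0266,-0.004,0,0,0,50],[0.0279,-0.0266,-0.004,0,0,0,50],[0.0279,-0.0266,-0.004,0,0,0,50]])

```text
time: 1.58
position: [0.47, 0.0334, 0.2391]
tcp_rot: [0.0, 0.981, 0.194, 0.0]
ft_force: [0.3, -0.7, -0.4]
width: 0.498
grip_force: 0.0
```

Call:
move_arm(moves=[[0.0279,-0.0266,0,0,0,0,50],[0.0279,-0.0266,0,0,0,0,50],[0.0279,-0.0266,0,0,0,0,50],[0.0279,-0.0266,0,0,0,0,50],[0,0,0,0,0,-0.0397,50],[0,0,0,0,0,-0.0397,50],[0,0,0,0,0,-0.0397,50],[0,0,0,0,0,-0.0397,50]])

```text
time: 2.25
position: [0.5324, 0.1727, 0.2383]
tcp_rot: [0.0, 0.901, 0.433, -0.0]
ft_force: [0.4, -0.4, 0.4]
width: 0.501
grip_force: 0.0
```

Call:
move_arm(moves=[[0,0,0,0,0,-0.0397,50],[0,0,0,0,0,-0.0397,50],[0,0,0,0,0,-0.0397,50],[0,0,0,0,0,-0.0397,50],[0,0,0,0,0,-0.0397,50],[0,0,0,0,0,-0.0397,50],[0,0,0,0,0,-0.0397,50],[0,0,0,0,0,-0.0397,50]])

```text
time: 2.92
position: [0.5324, 0.1722, 0.2386]
tcp_rot: [-0.0, 0.585, 0.811, -0.0]
ft_force: [0.1, -0.8, -1.0]
width: 0.501
grip_force: 0.0
```

Call:
move_arm(moves=[[0,0,0,0,0,-0.0397,50],[0,0,0,0,0,-0.0397,50],[0,0,0,0,0,-0.0397,50],[0,0,0,0,0,-0.0397,50],[0,0,0,0,0,-0.0397,50],[0,0,0,0,0,-0.0397,50],[0,0,0,0,0,-0.0397,50],[0,0,0,0,0,-0.0397,50]])

```text
time: 3.58
position: [0.5324, 0.1722, 0.2385]
tcp_rot: [-0.0, 0.125, 0.992, -0.0]
ft_force: [1.0, 0.1, -0.0]
width: 0.501
grip_force: 0.0
```

Call:
move_arm(moves=[[0,0,0,0,0,-0.0397,50],[0,0,0,0,0,-0.0397,50],[0,0,0,0,0,0,50],[0,0,0,0,0,0,50]])

```text
time: 3.92
position: [0.5324, 0.1722, 0.2386]
tcp_rot: [-0.0, 0.006, 1.0, -0.0]
ft_force: [0.2, -0.2, 0.5]
width: 0.502
grip_force: 0.0
```

Call:
move_arm(moves=[[0,0,0.036,0,0,-0.004,50],[0,0,0.036,0,0,0,50],[0,0,0.035,0,0,0,50],[0,0,0.02,0,0,0,50],[0,0,0.0145,0,0,0,50],[0,0,0,0,0,0,0],[0,0,0,0,0,0,0],[0,0,0,0,0,0,0]])

```text
time: 4.58
position: [0.5335, 0.1726, 0.0984]
tcp_rot: [0.001, -0.002, 1.0, 0.0]
ft_force: [0.3, 0.2, -0.2]
width: 0.315
grip_force: 0.0
```

Call:
move_arm(moves=[[0,0,0,0,0,0,0],[0,0,0,0,0,0,0]])

```text
time: 4.75
position: [0.5334, 0.1725, 0.0986]
tcp_rot: [0.001, -0.002, 1.0, 0.0]
ft_force: [-0.2, -0.4, -0.3]
width: 0.162
grip_force: 0.0
```

```bash
python3 - <<'E'
from h import *
s=ctrl.state(); p=s['position'];print(s['time'],p,s['ft_force'],s['width'])
v=p[:2]-[.5118,.2083];print(np.hypot(*v),np.degrees(np.arctan2(v[1],v[0])))
grab('scene','grip'); im=cv2.imread('pics/grip.png')[180:300,270:430]; cv2.imwrite('pics/gripc.png',cv2.resize(im,(800,600),interpolation=cv2.INTER_CUBIC))
E
```

```text
4.75 [0.53338401 0.17250862 0.09861062] [-0.15544401 -0.424004   -0.30607688] 0.16179274363077248
0.041795838337214716 -58.907895334168
```

View pics/gripc.png

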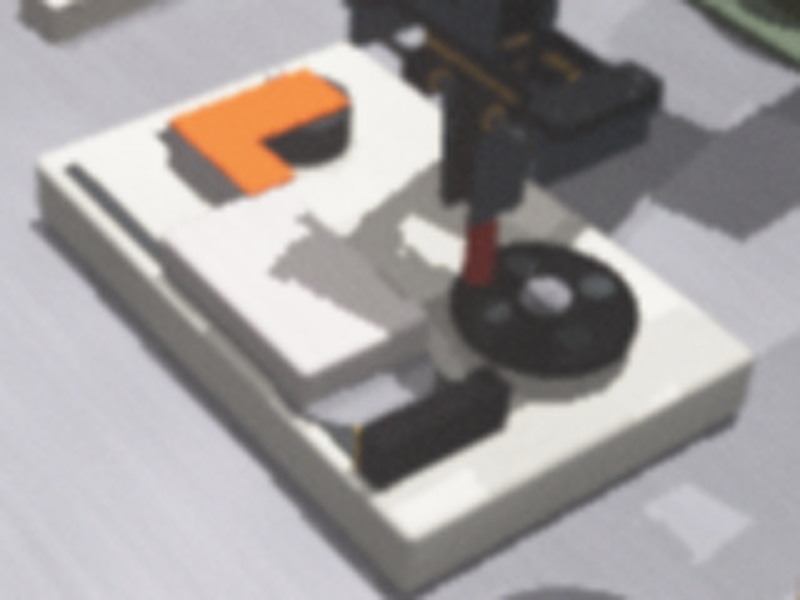

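The crop shows the crank from about (482,220) to (478,285), with the fingers seemingly ending at its top. Opening reads 14.7 mm, below the crank's 19 mm, so I'll check by projection.

```bash
cat >> h.py <<'E'
def proj(d,P):
    q=np.array(d['rotation']); M=q if q.shape==(3,3) else R.from_quat(np.r_[q[1:],q[0]]).as_matrix()
    c=(np.atleast_2d(P)-d['xyz'])@M; return np.c_[d['cx']+d['fx']*c[:,0]/-c[:,2],d['cy']-d['fy']*c[:,1]/-c[:,2]]
E
python3 - <<'E'
from h import *
d=get_image('scene'); s=ctrl.state(); print(s['width'],s['grip_force'],s['position'])
x,y,z=s['position']
P=[(x,y,z),(x,y,.128),(x,y,.086),(x+.016,y+.01,z),(x+.016,y-.01,z),(.5118,.2083,.085)]
print((proj(d,P)-[270,180])*5)
E
```

```text
0.07983044953220222 0.0 [0.53303514 0.17237442 0.09818846]
[[471.90731607 254.36658306]
 [476.13750626 214.10860006]
 [470.21447332 270.47707256]
 [461.77946468 273.53807123]
 [439.62136321 254.99355111]
 [538.45874621 292.01677703]]
```

Call:
move_arm(moves=[[0,0,0,0,0,0,0]])

```text
time: 4.93
position: [0.5328, 0.1724, 0.0978]
tcp_rot: [0.001, -0.002, 1.0, 0.0]
ft_force: [0.0, -0.3, -0.3]
width: 0.014
grip_force: 0.0
```

```bash
python3 - <<'E'
from h import *
d=grab('scene','grip2'); s=ctrl.state(); x,y,z=s['position']; print(s['position'],s['width'],s['joint_pos'])
t=grab('top','grip2t')
a=cv2.imread('pics/grip2.png');b=cv2.imread('pics/grip2t.png')
for im,dd in((a,d),(b,t)):
    for zz,c in((z,(0,255,0)),(z+.1,(255,255,0))):
        p=proj(dd,[(x,y,zz)])[0]; print(p)
a=cv2.resize(a[170:270,300:430],(520,400),interpolation=cv2.INTER_CUBIC)
b=cv2.resize(b[150:250,200:270],(280,400),interpolation=cv2.INTER_CUBIC)
b=cv2.convertScaleAbs(b,alpha=2); cv2.imwrite('pics/g2.png',np.hstack([a,b]))
E
```

```text
[0.53270245 0.17227993 0.09766095] 0.0025317029960302065 [ 2.92325279e-01  3.55397616e-01  1.71697917e+00 -1.30303257e-04
  1.06839636e+00 -1.28290764e+00]
[364.43353567 230.95562617]
[367.37944318 202.95084781]
[249.12949878 200.83495732]
[242.74335351 195.91425318]
```

View pics/g2.png

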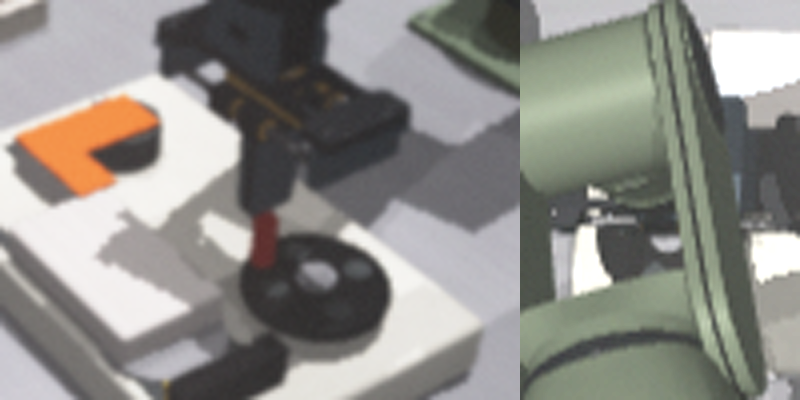

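The closed fingertips appear at about (265,210) in the left panel, which is full-frame (366,222). The projection says (364,231), so they sit above or behind the crank. The start images give a second check of the tool pose.

```bash
python3 - <<'E'
from h import *
from bench import ctrl
s=get_image('scene');t=get_image('top')
psi=np.radians(22.34);ty=np.array([np.sin(psi),-np.cos(psi)])
c=np.array([.2183,-.5314])
for k in(-.052,0,.052):
    P=[*(c+k*ty),.174]; print(k,proj(s,[P]),proj(t,[P]))
print('base',proj(s,[[0,0,0]]))
a=cv2.imread('pics/scene0.png')[40:120,280:380];b=cv2.imread('pics/top0.png')[280:380,480:600]
cv2.imwrite('pics/st.png',np.hstack([cv2.resize(a,(400,320),interpolation=cv2.INTER_CUBIC),cv2.convertScaleAbs(cv2.resize(b,(384,320),interpolation=cv2.INTER_CUBIC),alpha=2.5)]))
E
```

```text
-0.052 [[327.0020067  108.86161156]] [[488.66543724 328.71506381]]
0 [[316.90828811 106.23152858]] [[506.76826354 321.31712416]]
0.052 [[307.07865935 103.67025851]] [[524.78634591 313.95381614]]
base [[437.02738071 179.42465837]]
```

View pics/st.png

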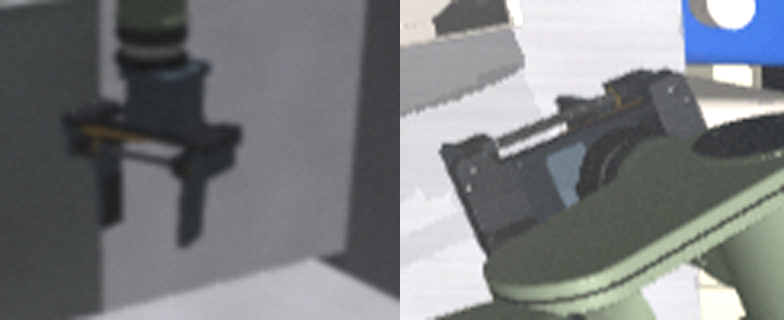

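Fingertips at the start are at full-frame (307.5,96) and (327,101), about 7.7 rows above the projection. That is the same offset as at the crank. I'll compare with the top view to tell a vertical offset from a horizontal one.

```bash
python3 - <<'E'
from h import *
np.set_printoptions(precision=1,suppress=True)
t=get_image('top');s=get_image('scene')
psi=np.radians(22.34);ty=np.array([np.sin(psi),-np.cos(psi)]);tx=np.array([np.cos(psi),np.sin(psi)])
c=np.array([.2183,-.5314])
for name,off in(('asis',(0,0,0)),('up33',(0,0,.033)),('back',(-.028,-.028,0))):
  for zz in(.253,.29):
    P=[[*(c+np.array(off[:2])+a*.089*ty+b*.038*tx),zz+off[2]] for a,b in((-1,1),(1,1),(1,-1))]
    print(name,zz,proj(t,P).tolist())
  print('tips',proj(s,[[*(c+np.array(off[:2])+k*ty),.174+off[2]] for k in(-.052,.052)]).tolist())
p=[.5327-.0,.1723,.0977]
print(proj(s,[p,[p[0],p[1],.128],[p[0]-.025,p[1]-.025,.0977]]), 'seen 366,222.5')
E
```

```text
asis 0.253 [[481.35407053042195, 324.953351433659], [547.5798145747506, 297.94727319384896], [561.1832888359359, 327.8437061158986]]
asis 0.29 [[487.42163212950675, 327.5580467358401], [556.0726005214449, 299.51780953008193], [570.2806607815163, 330.56191726409486]]
tips [[327.002006704404, 108.86161155761141], [307.07865934560846, 103.6702585059453]]
up33 0.253 [[486.7436715451596, 327.26701042409013], [555.1239297837881, 299.34237571202004], [569.2641109591833, 330.25818151751974]]
up33 0.29 [[493.23343525175335, 330.0529495139182], [564.2022454118567, 301.0211916688997], [578.9955560281388, 333.1658478889431]]
tips [[327.20356080089454, 101.48568851790111], [307.0532981340198, 96.43172666898398]]
back 0.253 [[493.3350437745355, 337.1540507266493], [559.7317214117849, 309.93115062677015], [573.5165905431211, 340.0753801830281]]
back 0.29 [[499.8833978367722, 340.23286902414054], [568.7178457241394, 311.95898143287906], [583.122064243468, 343.27014586565844]]
tips [[328.46379955614225, 105.46895541172883], [308.86252520474125, 100.45847192442007]]
[[364.4 230.9]
 [365.3 222.8]
 [365.5 223.5]] seen 366,222.5
```

The top-view body corners at about (493,326) and (563,302) match an offset straight up. The real fingertips are about 32 mm above the reported TCP. I'll reopen, go 26 mm lower and grip again.

Call:
move_arm(moves=[[0,0,-0.005,0,0,0,45],[0,0,0,0,0,0,45],[0,0,0,0,0,0,45],[0,0,0,0,0,0,45],[0,0,0,0,0,0,45],[0,0,0.01,0,0,0,45],[0,0,0.011,0,0,0,45],[0,0,0.01,0,0,0,45]])

```text
time: 5.9
position: [0.5322, 0.1721, 0.0701]
tcp_rot: [-0.0, -0.002, 1.0, -0.0]
ft_force: [-0.1, -0.5, -0.6]
width: 0.455
grip_force: 0.0
```

Call:
move_arm(moves=[[0,0,0,0,0,0,0],[0,0,0,0,0,0,0],[0,0,0,0,0,0,0],[0,0,0,0,0,0,0],[0,0,0,0,0,0,0]])

```text
time: 6.32
position: [0.5325, 0.1739, 0.0713]
tcp_rot: [0.0, -0.002, 1.0, 0.001]
ft_force: [-1.3, 4.8, -3.6]
width: 0.2
grip_force: 30.0
```

Call:
move_arm(moves=[[0.0137,-0.003,0,0,0,0,0],[0.0146,0,0,0,0,0,0],[0.0137,0.005,0,0,0,0,0],[0.0112,0.0094,0,0,0,0,0]])

```text
time: 6.65
position: [0.4817, 0.1839, 0.0714]
tcp_rot: [0.003, -0.002, 1.0, 0.001]
ft_force: [9.0, 3.6, -11.0]
width: 0.199
grip_force: 30.0
```

Call:
move_arm(moves=[[0.0073,0.0126,0,0,0,0,0],[0.0025,0.0144,0,0,0,0,0]])

```text
time: 6.82
position: [0.4715, 0.2099, 0.0714]
tcp_rot: [0.003, -0.003, 1.0, -0.001]
ft_force: [9.4, -3.6, -9.0]
width: 0.199
grip_force: 30.0
```

Call:
move_arm(moves=[[-0.0035,0.0144,0,0,0,0,0],[-0.0073,0.0126,0,0,0,0,0],[-0.0112,0.0094,0,0,0,0,0],[-0.0137,0.005,0,0,0,0,0],[-0.0146,0,0,0,0,0,0],[-0.0137,-0.005,0,0,0,0,0]])

```text
time: 7.32
position: [0.5322, 0.249, 0.0713]
tcp_rot: [-0.001, -0.003, 1.0, 0.001]
ft_force: [-4.2, 2.8, -0.8]
width: 0.198
grip_force: 30.0
```

Call:
move_arm(moves=[[-0.0112,-0.0094,0,0,0,0,0],[-0.0073,-0.0126,0,0,0,0,0],[-0.0025,-0.0144,0,0,0,0,0],[0.0025,-0.0144,0,0,0,0,0],[0.0073,-0.0126,0,0,0,0,0],[0.0112,-0.0094,0,0,0,0,0]])

```text
time: 7.82
position: [0.5338, 0.1743, 0.0713]
tcp_rot: [0.001, -0.001, 1.0, 0.001]
ft_force: [-0.5, 9.3, -4.1]
width: 0.2
grip_force: 30.0
```

```bash
python3 - <<'E'
from h import *
s=ctrl.state(); p=s['position'];print(s['time'],p,s['ft_force'],s['width'])
grab('scene','w1'); im=cv2.imread('pics/w1.png')[180:300,270:430]; cv2.imwrite('pics/w1c.png',cv2.resize(im,(800,600),interpolation=cv2.INTER_CUBIC))
E
```

```text
7.8167 [0.53384184 0.1743325  0.07131554] [-0.50407698  9.32871448 -4.07518493] 0.1997809465083266
```

View pics/w1c.png

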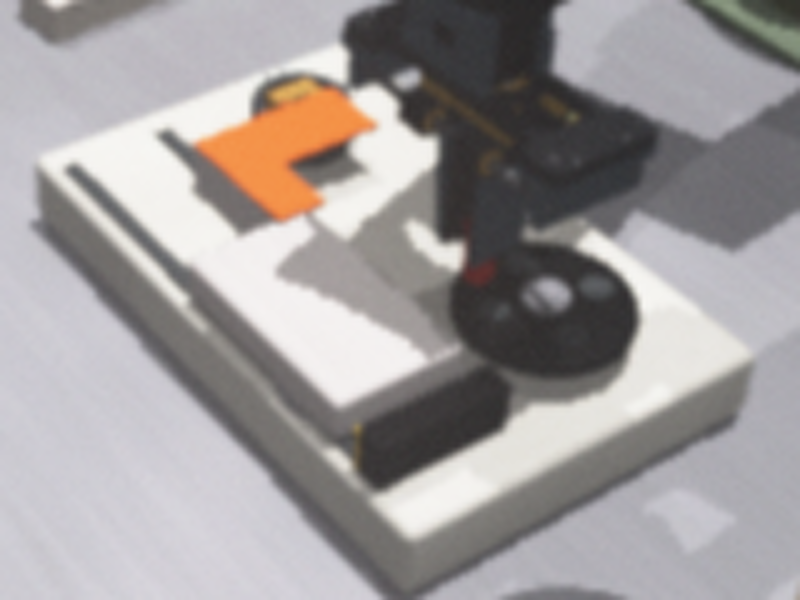

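After one turn the guard has moved about 30 mm. The remaining gap to the stop is roughly 10 mm (crop (345,420) to (358,430)), and the brass lock is starting to show. I'll continue about 100 degrees and then take small steps.

Call:
move_arm(moves=[[0.0137,-0.004,0,0,0,0,0],[0.0146,0,0,0,0,0,0],[0.0137,0.005,0,0,0,0,0],[0.0112,0.0094,0,0,0,0,0]])

```text
time: 8.2
position: [0.4819, 0.1836, 0.0714]
tcp_rot: [0.003, -0.002, 1.0, 0.0]
ft_force: [10.3, 2.5, -10.5]
width: 0.201
grip_force: 30.0
```

Call:
move_arm(moves=[[0.0042,0.006,0,0,0,0,0],[0.0031,0.0066,0,0,0,0,0]])

```text
time: 8.37
position: [0.4744, 0.1961, 0.0714]
tcp_rot: [0.003, -0.003, 1.0, -0.001]
ft_force: [6.9, -1.3, -6.7]
width: 0.197
grip_force: 30.0
```

Call:
move_arm(moves=[[0.0014,0.0071,0,0,0,0,0]])

```text
time: 8.45
position: [0.4724, 0.2026, 0.0714]
tcp_rot: [0.002, -0.003, 1.0, -0.001]
ft_force: [4.3, -3.3, -6.0]
width: 0.197
grip_force: 30.0
```

Call:
move_arm(moves=[[0.0003,0.005,0,0,0,0,0]])

```text
time: 8.53
position: [0.4717, 0.2076, 0.0713]
tcp_rot: [0.001, -0.003, 1.0, -0.001]
ft_force: [4.1, -3.5, -4.8]
width: 0.195
grip_force: 30.0
```

Call:
move_arm(moves=[[0.0,0.004,0,0,0,0,0]])

```text
time: 8.62
position: [0.4714, 0.2118, 0.0713]
tcp_rot: [0.001, -0.003, 1.0, -0.001]
ft_force: [4.3, -2.8, -3.5]
width: 0.195
grip_force: 30.0
```

Call:
move_arm(moves=[[-0.0006,0.0058,0,0,0,0,0]])

```text
time: 8.7
position: [0.4718, 0.2174, 0.0713]
tcp_rot: [0.0, -0.002, 1.0, -0.001]
ft_force: [3.8, -3.8, -3.9]
width: 0.2
grip_force: 30.0
```

Call:
move_arm(moves=[[-0.0014,0.0057,0,0,0,0,0]])

```text
time: 8.78
position: [0.4731, 0.2233, 0.0713]
tcp_rot: [0.0, -0.002, 1.0, -0.001]
ft_force: [2.8, -4.4, -2.5]
width: 0.199
grip_force: 30.0
```

Call:
move_arm(moves=[[-0.0022,0.0054,0,0,0,0,0]])

```text
time: 8.87
position: [0.4751, 0.2288, 0.0713]
tcp_rot: [-0.0, -0.003, 1.0, -0.001]
ft_force: [2.4, -4.2, -2.4]
width: 0.196
grip_force: 30.0
```

```bash
python3 - <<'E'
from h import *
s=ctrl.state(); p=s['position'];print(s['time'],p,s['ft_force'],s['width'])
grab('scene','w2'); im=cv2.imread('pics/w2.png')[180:280,270:400]; cv2.imwrite('pics/w2c.png',cv2.resize(im,(780,600),interpolation=cv2.INTER_CUBIC))
E
```

```text
8.8667 [0.47514352 0.22877209 0.07128392] [ 2.39915615 -4.24848712 -2.42698786] 0.19569636408867455
```

View pics/w2c.png

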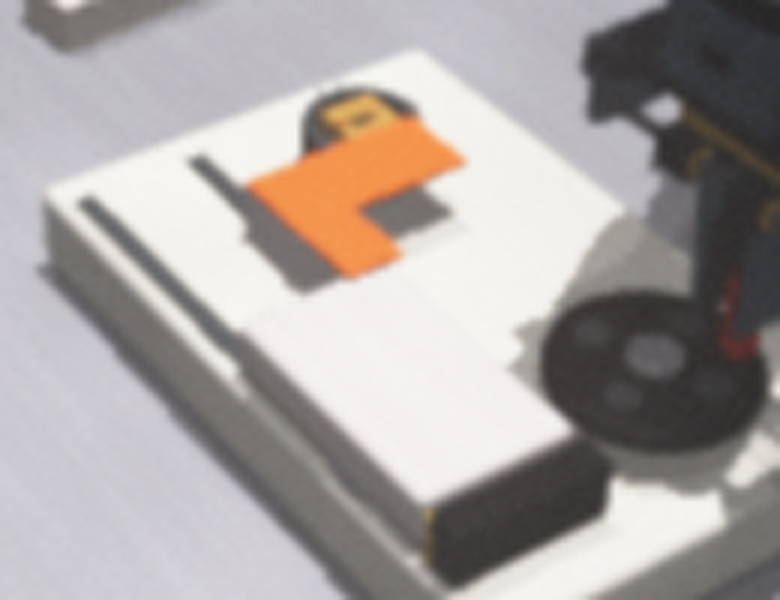

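The guard is almost against the stop (crop (430,510)) and the keyhole is visible at (362,118). I'll keep winding until the force rises.

Call:
move_arm(moves=[[-0.002,0.0035,0,0,0,0,0]])

```text
time: 9.0
position: [0.477, 0.2323, 0.0713]
tcp_rot: [-0.0, -0.003, 1.0, -0.001]
ft_force: [2.5, -5.6, -1.7]
width: 0.2
grip_force: 30.0
```

Call:
move_arm(moves=[[-0.0022,0.0033,0,0,0,0,0]])

```text
time: 9.08
position: [0.479, 0.2356, 0.0713]
tcp_rot: [-0.0, -0.002, 1.0, -0.001]
ft_force: [1.6, -4.9, -1.4]
width: 0.199
grip_force: 30.0
```

Call:
move_arm(moves=[[-0.0025,0.003,0,0,0,0,0]])

```text
time: 9.17
position: [0.4813, 0.2386, 0.0713]
tcp_rot: [-0.001, -0.002, 1.0, -0.001]
ft_force: [1.8, -5.8, -0.4]
width: 0.198
grip_force: 30.0
```

Call:
move_arm(moves=[[-0.0028,0.0029,0,0,0,0,0]])

```text
time: 9.25
position: [0.4839, 0.2414, 0.0713]
tcp_rot: [-0.001, -0.002, 1.0, -0.001]
ft_force: [-0.2, -5.6, 0.0]
width: 0.196
grip_force: 30.0
```

Call:
move_arm(moves=[[-0.003,0.0026,0,0,0,0,0]])

```text
time: 9.33
position: [0.4868, 0.2439, 0.0713]
tcp_rot: [-0.001, -0.002, 1.0, -0.001]
ft_force: [1.3, -4.8, -0.4]
width: 0.201
grip_force: 30.0
```

Call:
move_arm(moves=[[-0.0032,0.0024,0,0,0,0,0]])

```text
time: 9.42
position: [0.4898, 0.2462, 0.0713]
tcp_rot: [-0.001, -0.002, 1.0, -0.001]
ft_force: [0.5, -4.7, 0.3]
width: 0.197
grip_force: 30.0
```

Call:
move_arm(moves=[[-0.0034,0.002,0,0,0,0,0]])

```text
time: 9.5
position: [0.493, 0.2482, 0.0713]
tcp_rot: [-0.001, -0.002, 1.0, -0.001]
ft_force: [0.4, -5.7, 0.9]
width: 0.202
grip_force: 30.0
```

Call:
move_arm(moves=[[-0.0036,0.0017,0,0,0,0,0]])

```text
time: 9.58
position: [0.4964, 0.2499, 0.0713]
tcp_rot: [-0.002, -0.002, 1.0, -0.002]
ft_force: [-1.0, -5.3, 1.0]
width: 0.197
grip_force: 30.0
```

Call:
move_arm(moves=[[-0.0037,0.0013,0,0,0,0,0]])

```text
time: 9.67
position: [0.4999, 0.2512, 0.0712]
tcp_rot: [-0.002, -0.002, 1.0, -0.001]
ft_force: [-1.8, -4.3, 0.5]
width: 0.204
grip_force: 30.0
```

Call:
move_arm(moves=[[-0.0038,0.001,0,0,0,0,0]])

```text
time: 9.75
position: [0.5034, 0.2522, 0.0712]
tcp_rot: [-0.002, -0.002, 1.0, -0.001]
ft_force: [-2.6, -4.9, 2.3]
width: 0.2
grip_force: 30.0
```

Call:
move_arm(moves=[[-0.0039,0.0007,0,0,0,0,0]])

```text
time: 9.83
position: [0.5071, 0.253, 0.0712]
tcp_rot: [-0.002, -0.002, 1.0, -0.001]
ft_force: [-2.3, -5.7, 2.1]
width: 0.2
grip_force: 30.0
```

Call:
move_arm(moves=[[-0.004,0.0003,0,0,0,0,0]])

```text
time: 9.92
position: [0.511, 0.2534, 0.0712]
tcp_rot: [-0.002, -0.002, 1.0, -0.001]
ft_force: [-2.4, -5.4, 1.3]
width: 0.196
grip_force: 30.0
```

Call:
move_arm(moves=[[-0.004,-0.0005,0,0,0,0,0]])

```text
time: 10.0
position: [0.5139, 0.2534, 0.0712]
tcp_rot: [-0.004, -0.002, 1.0, -0.001]
ft_force: [-14.2, -1.3, 7.7]
width: 0.197
grip_force: 30.0
```

Call:
move_arm(moves=[[-0.004,-0.0008,0,0,0,0,0]])

```text
time: 10.08
position: [0.5138, 0.2533, 0.0711]
tcp_rot: [-0.008, -0.001, 1.0, -0.0]
ft_force: [-20.6, 2.7, 12.8]
width: 0.199
grip_force: 30.0
```

Call:
move_arm(moves=[[-0.0039,-0.0012,0,0,0,0,0]])

```text
time: 10.17
position: [0.5138, 0.2532, 0.071]
tcp_rot: [-0.012, -0.0, 1.0, 0.001]
ft_force: [-29.4, 6.9, 15.3]
width: 0.2
grip_force: 30.0
```

Call:
move_arm(moves=[[-0.0038,-0.0015,0,0,0,0,0]])

```text
time: 10.25
position: [0.5138, 0.2531, 0.0709]
tcp_rot: [-0.016, 0.0, 1.0, 0.002]
ft_force: [-36.6, 12.2, 20.7]
width: 0.197
grip_force: 30.0
```

The stop was reached: position frozen and force rising from 10.0 s. I'll unload, release and lift.

Call:
move_arm(moves=[[0.006,0.0015,0,0,0,0,0],[0.005,0.0015,0,0,0,0,0],[0,0,0,0,0,0,45],[0,0,0,0,0,0,45],[0,0,0,0,0,0,45],[0,0,-0.02,0,0,0,45],[0,0,-0.035,0,0,0,45],[0,0,-0.035,0,0,0,45]])

```text
time: 10.92
position: [0.5178, 0.2538, 0.1613]
tcp_rot: [-0.001, -0.002, 1.0, -0.0]
ft_force: [1.0, -0.1, -0.7]
width: 0.448
grip_force: 0.0
```

Call:
move_arm(moves=[[0.0047,-0.038,0,0,0,0,45],[0.0047,-0.038,0,0,0,0,45],[0.0047,-0.038,0,0,0,0,45],[0.0047,-0.038,0,0,0,0,45],[0.0047,-0.038,0,0,0,0,45],[0.0047,-0.038,0,0,0,0,45],[0.0047,-0.038,0,0,0,0,45],[0.0047,-0.038,0,0,0,0,45]])

```text
time: 11.58
position: [0.4822, -0.0521, 0.1617]
tcp_rot: [0.001, -0.002, 1.0, 0.0]
ft_force: [0.5, -0.3, 0.6]
width: 0.451
grip_force: 0.0
```

Call:
move_arm(moves=[[0.0047,-0.038,0,0,0,0,45],[0.0047,-0.038,0,0,0,0,45],[0.0047,-0.038,0,0,0,0,45],[0.0047,-0.038,0,0,0,0,45],[0.0047,-0.038,0,0,0,0,45],[0.0047,-0.038,0,0,0,0,45],[0.0047,-0.038,0,0,0,0,45],[0,0,0,0,0,-0.024,45]])

```text
time: 12.25
position: [0.4501, -0.3236, 0.1613]
tcp_rot: [0.001, -0.038, 0.999, -0.002]
ft_force: [1.1, 0.3, -0.8]
width: 0.45
grip_force: 0.0
```

```bash
python3 - <<'E'
from h import *
s=ctrl.state(); p=s['position'];print(s['time'],p,s['tcp_rot'],s['width'])
d=grab('scene','k1'); print('tip',proj(d,[p,p+[0,0,.031]]))
u,v=[int(i) for i in proj(d,[p])[0]]
im=cv2.imread('pics/k1.png')
a=cv2.resize(im[90:190,240:340],(400,400),interpolation=cv2.INTER_CUBIC)
b=cv2.resize(im[180:280,270:370],(400,400),interpolation=cv2.INTER_CUBIC)
cv2.imwrite('pics/k1c.png',np.hstack([a,b]))
E
```

```text
12.25 [ 0.45008599 -0.32360377  0.16130344] [ 8.93830520e-04 -3.77342370e-02  9.99285010e-01 -2.19021663e-03] 0.44957752665848905
tip [[297.28867281 139.80419232]
 [297.13981668 132.22334482]]
```

View pics/k1c.png

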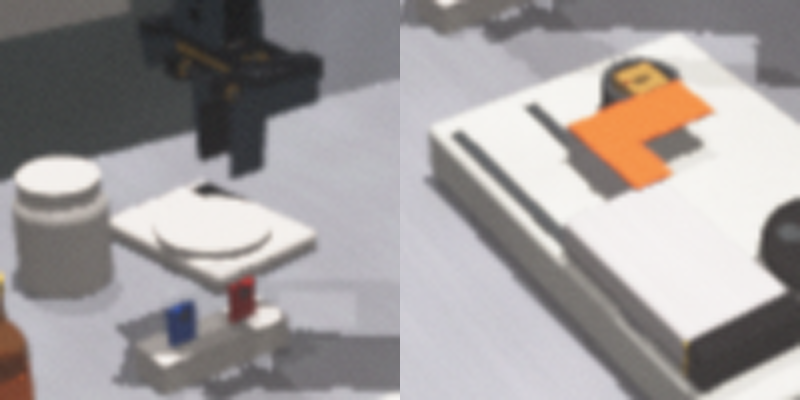

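The tips are at full-frame (293,130.5) and (302,133.7), which confirms the 31 mm offset. The guard touches the stop, and the red key is below at crop (241,300). I'll descend over it.

Call:
move_arm(moves=[[0.0073,0.0034,0,0,0,-0.001,45],[0,0,0.036,0,0,0,45],[0,0,0.036,0,0,0,45],[0,0,0.028,0,0,0,45],[0,0,0.015,0,0,0,45],[0,0,0.01,0,0,0,45],[0,0,0.01,0,0,0,45],[0,0,0.01,0,0,0,45]])

```text
time: 12.97
position: [0.4433, -0.3135, 0.0165]
tcp_rot: [0.001, -0.042, 0.999, -0.001]
ft_force: [0.7, -0.6, -0.2]
width: 0.449
grip_force: 0.0
```

Call:
move_arm(moves=[[0,0,0,0,0,0,0],[0,0,0,0,0,0,0],[0,0,0,0,0,0,0],[0,0,0,0,0,0,0],[0,0,0,0,0,0,0]])

```text
time: 13.38
position: [0.4439, -0.3174, 0.0176]
tcp_rot: [0.002, -0.043, 0.999, -0.004]
ft_force: [-1.7, -11.8, -2.5]
width: 0.119
grip_force: 29.4
```

Call:
move_arm(moves=[[0,0,0,0,0,0,0]])

```text
time: 13.47
position: [0.4439, -0.3178, 0.0176]
tcp_rot: [0.002, -0.043, 0.999, -0.004]
ft_force: [-1.2, -8.6, -1.2]
width: 0.122
grip_force: 29.1
```

Call:
move_arm(moves=[[0,-0.0042,0,0,0,0,0],[0,0,0,0,0,0,0]])

```text
time: 13.63
position: [0.4441, -0.3207, 0.0175]
tcp_rot: [0.001, -0.042, 0.999, -0.003]
ft_force: [-0.3, -6.3, 1.0]
width: 0.109
grip_force: 29.9
```

Call:
move_arm(moves=[[0,0,-0.01,0,0,0,0],[0,0,-0.015,0,0,0,0],[0,0,-0.02,0,0,0,0],[0,0,-0.035,0,0,0,0],[0,0,-0.035,0,0,0,0],[0,0,-0.02,0,0,0,0],[0,0,0,0,0,0,0]])

```text
time: 14.22
position: [0.4455, -0.3194, 0.1568]
tcp_rot: [0.004, -0.041, 0.999, -0.003]
ft_force: [0.8, -1.1, -0.1]
width: 0.108
grip_force: 29.9
```

```bash
python3 - <<'E'
from h import *
np.set_printoptions(precision=4,suppress=True)
s=ctrl.state(); p=s['position'];print(s['time'],p,s['tcp_rot'],s['width'],s['grip_force'],s['ft_force'])
d=grab('scene','k2'); t=grab('top','k2t')
for nm,dd in(('s',d),('t',t)):
    h=hsv(dd)
    print(nm,'pred head',proj(dd,p+[0,0,.031-.012+.02]),[(b[0],b[1],b[2]) for b in blobs(red(h),(200,50,460,300),4)],[(b[0],b[1]) for b in blobs(blue(h),(260,140,430,260),4)])
E
```

```text
14.2167 [ 0.4455 -0.3194  0.1568] [ 0.0042 -0.0415  0.9991 -0.0031] 0.10783780684456112 29.891598522663116 [ 0.7821 -1.0733 -0.1083]
s pred head [[298.7674 131.4721]] [(28, array([390.3929, 236.6429]), [388, 234, 6, 6])] []
t pred head [[426.516  232.3139]] [(28, array([219.5   , 206.2143]), [217, 204, 6, 6])] [(20, array([415.05, 211.35]))]
```

The key is gripped (9.8 mm) and the blue key has not moved. Now I'll measure the lock's position in both views.

```bash
python3 - <<'E'
from h import *
np.set_printoptions(precision=4,suppress=True)
for n,box in(('top',(290,185,350,235)),('scene',(310,180,360,225))):
    d=get_image(n); h=hsv(d)
    m=((h[...,0]>14)&(h[...,0]<32)&(h[...,1]>90)&(h[...,2]>50)).astype(np.uint8)
    for b in blobs(m,box,10):
        u0,v0,w,hh=b[2]; g=cv2.cvtColor(d['frame'],cv2.COLOR_RGB2GRAY)[v0+2:v0+hh-2,u0+2:u0+w-2].astype(float)
        wt=np.clip(np.median(g)-15-g,0,None); yy,xx=np.mgrid[v0+2:v0+hh-2,u0+2:u0+w-2]
        sl=np.array([(wt*xx).sum(),(wt*yy).sum()])/wt.sum()
        print(n,b[0],b[1],b[2],'rect',b[3],'slot',sl,onz(d,sl,.087),'rectc',onz(d,b[3][0],.087)); print(g.astype(int))
q=ctrl.state()['tcp_rot']; r=R.from_quat(np.r_[q[1:],q[0]])
a=np.radians(179.6)/2; rd=R.from_quat([np.cos(a),np.sin(a),0,0])
print('fix rotvec/pi',(r.inv()*rd).as_rotvec()/np.pi)
E
```

```text
top 133 [318.3534 210.2707] [313, 204, 12, 13] rect ((318.5, 210.0), (12.0, 11.0), 90.0) slot [318.1247 210.0477] [[ 0.511  -0.0299  0.087 ]] rectc [[ 0.5111 -0.031   0.087 ]]
[[116 116 111  98 100 114 116 116]
 [117 116  95  91  93 106 116 116]
 [118 115  79  62  64  97 117 117]
 [117 114  73  58  63  97 117 117]
 [116 114  66  60  66  95 117 117]
 [116 111  66  60  66  94 116 116]
 [116 107  71  62  68  94 115 117]
 [116 111  96  91  89  99 116 116]
 [118 117 118 118 113 110 117 117]]
scene 75 [329.56   199.1333] [323, 196, 14, 8] rect ((329.5000305175781, 199.0000457763672), (7.602630138397217, 11.62755298614502), 63.43495178222656) slot [327.3484 200.1622] [[ 0.5227 -0.0259  0.087 ]] rectc [[ 0.5129 -0.0273  0.087 ]]
[[164 175 181 180 171 164 160 168 175 163]
 [167 176 171 160 140 132 135 158 180 180]
 [134 145 154 148 131 137 154 174 182 179]
 [101 124 158 170 167 172 177 176 173 166]]
fix rotvec/pi [ 0.0006 -0.0007  0.0287]
```

Call:
move_arm(moves=[[0,0,0,0.0006,-0.0007,0.0287,0],[-0.0095,0.0418,0,0,0,0,0],[-0.009,0.04,0,0,0,0,0],[-0.009,0.04,0,0,0,0,0],[-0.009,0.04,0,0,0,0,0],[-0.009,0.04,0,0,0,0,0],[-0.009,0.04,0,0,0,0,0],[-0.009,0.04,0,0,0,0,0]])

```text
time: 15.08
position: [0.5069, -0.0355, 0.1492]
tcp_rot: [-0.001, 0.004, 1.0, -0.001]
ft_force: [1.3, -0.5, -0.2]
width: 0.106
grip_force: 29.9
```

Call:
move_arm(moves=[[-0.0028,0.01,0,0,0,0,0],[0,0,0,0,0,0,0],[0,0,0,0,0,0,0]])

```text
time: 15.33
position: [0.51, -0.0276, 0.1496]
tcp_rot: [-0.0, 0.003, 1.0, -0.001]
ft_force: [0.6, 0.1, -0.9]
width: 0.108
grip_force: 29.9
```

```bash
cat > st.py <<'E'
from h import *
np.set_printoptions(precision=4,suppress=True)
s=ctrl.state(); q=s['tcp_rot'];r=R.from_quat(np.r_[q[1:],q[0]]);M=r.as_matrix()
print(s['time'],s['position'],'psi',np.degrees(np.arctan2(M[1,0],M[0,0]))%360,'tilt',M[:2,2],'F',s['ft_force'],'T',s['wrist_torque'],s['width'],s['joint_pos'])
E
python3 st.py
```

```text
15.3333 [ 0.51   -0.0276  0.1496] psi 179.69802958868357 tilt [-0.0007 -0.0024] F [ 0.5922  0.1479 -0.8667] T [ 0.116  -0.143   0.0043] 0.10830208356450818 [-0.0748  0.2377  1.7477 -0.0027  1.1567 -1.6392]
```

Call:
move_arm(moves=[[-0.0037,0.0002,0.015,0,0,0,0],[0,0,0.02,0,0,0,0],[0,0,0.012,0,0,0,0],[0,0,0,0,0,0,0]])

```text
time: 15.67
position: [0.5117, -0.0293, 0.1008]
tcp_rot: [-0.002, 0.005, 1.0, -0.001]
ft_force: [-0.7, -0.7, -1.6]
width: 0.106
grip_force: 29.9
```

```bash
python3 st.py; python3 - <<'E'
from h import *
p=ctrl.state()['position']
d=grab('scene','i1');t=grab('top','i1t')
print('pred tip',proj(d,[p+[0,0,-.0085],p+[0,0,.0165]]))
a=cv2.resize(cv2.imread('pics/i1.png')[165:215,295:365],(560,400),interpolation=cv2.INTER_CUBIC)
b=cv2.resize(cv2.imread('pics/i1t.png')[180:240,302:338],(240,400),interpolation=cv2.INTER_CUBIC)
cv2.imwrite('pics/i1c.png',np.hstack([a,cv2.convertScaleAbs(b,alpha=2)]))
E
```

```text
15.6667 [ 0.5117 -0.0293  0.1008] psi 179.46408386479888 tilt [-0.005  -0.0019] F [-0.6731 -0.7353 -1.613 ] T [ 0.1312 -0.1465 -0.0283] 0.10555523695559157 [-0.0779  0.2862  1.814  -0.0026  1.0461 -1.6381]
pred tip [[329.48537826 197.28513119]
 [329.71416712 190.95079121]]
```

View pics/i1c.png

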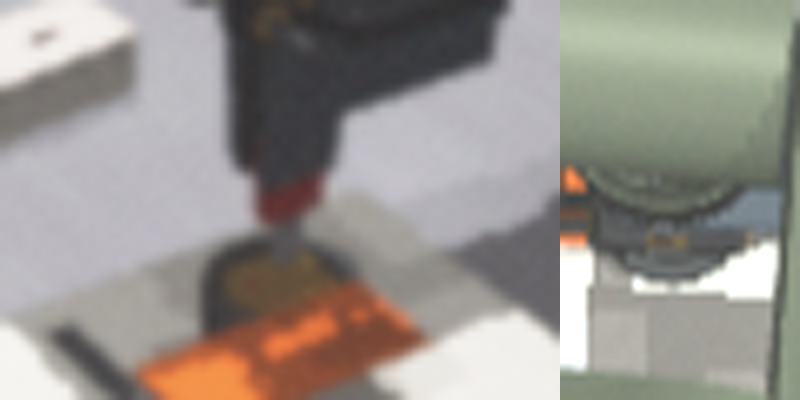

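The blade tip shows at crop (290,250), full-frame about (331,196). That is above the brass and near the slot at about (330,199), and slightly short in +x,+y, as the pose readout also says. I'll correct by 2 mm each and lower gently.

Call:
move_arm(moves=[[-0.0022,0.0019,0,0,0,0,0],[0,0,0,0,0,0,0],[0,0,0.004,0,0,0,0]])

```text
time: 16.02
position: [0.5183, -0.026, 0.1013]
tcp_rot: [0.003, 0.004, 1.0, -0.001]
ft_force: [0.1, 0.1, -0.3]
width: 0.109
grip_force: 29.9
```

Call:
move_arm(moves=[[0,0,0.002,0,0,0,0],[0,0,0.002,0,0,0,0]])

```text
time: 16.18
position: [0.5169, -0.0257, 0.0959]
tcp_rot: [0.001, 0.003, 1.0, -0.001]
ft_force: [0.0, -0.0, -0.8]
width: 0.106
grip_force: 29.9
```

```bash
python3 st.py
```

```text
16.1833 [ 0.5169 -0.0257  0.0959] psi 179.6072802201292 tilt [ 0.0025 -0.0019] F [ 0.0395 -0.0416 -0.819 ] T [ 0.1413 -0.1048  0.0102] 0.10625920789230307 [-0.0706  0.2944  1.8162 -0.002   1.0284 -1.6335]
```

Call:
move_arm(moves=[[0,0,0,0,0,0,0],[0,0,0,0,0,0,0],[0,0,0,0,0,0,0]])

```text
time: 16.43
position: [0.517, -0.0257, 0.0959]
tcp_rot: [0.001, 0.003, 1.0, -0.001]
ft_force: [-0.1, 0.6, -0.6]
width: 0.108
grip_force: 29.9
```

Call:
move_arm(moves=[[0,0,0,0,0,0,0]])

```text
time: 16.52
position: [0.517, -0.0257, 0.096]
tcp_rot: [0.001, 0.003, 1.0, -0.001]
ft_force: [0.0, -0.7, -0.5]
width: 0.105
grip_force: 29.9
```

Call:
move_arm(moves=[[0.0025,-0.0013,0,0,0,0,0],[0,0,0,0,0,0,0],[0,0,0,0,0,0,0]])

```text
time: 16.77
position: [0.5143, -0.027, 0.0959]
tcp_rot: [0.001, 0.004, 1.0, -0.001]
ft_force: [0.7, 0.3, -0.5]
width: 0.106
grip_force: 29.9
```

Call:
move_arm(moves=[[0,0,0.002,0,0,0,0],[0,0,0.0015,0,0,0,0],[0,0,0,0,0,0,0]])

```text
time: 17.02
position: [0.5143, -0.0272, 0.092]
tcp_rot: [0.001, 0.003, 1.0, -0.001]
ft_force: [0.0, -1.7, -2.1]
width: 0.109
grip_force: 29.9
```

Call:
move_arm(moves=[[0,0,0.002,0,0,0,0],[0,0,0.001,0,0,0,0],[0,0,0,0,0,0,0]])

```text
time: 17.27
position: [0.5145, -0.0273, 0.0892]
tcp_rot: [0.001, 0.003, 1.0, -0.001]
ft_force: [1.0, -1.6, -2.4]
width: 0.105
grip_force: 29.9
```

```bash
python3 st.py
```

```text
17.2667 [ 0.5145 -0.0273  0.0892] psi 179.6072443165384 tilt [ 0.0023 -0.0024] F [ 1.0137 -1.6057 -2.3867] T [-0.2931 -0.2038 -0.0161] 0.1050102129042681 [-0.0737  0.2978  1.8304 -0.0027  1.0108 -1.6362]
```

It is entering the slot freely, 6 mm deep. I'll go on towards the pins.

Call:
move_arm(moves=[[0.0,-0.0004,0.002,0,0,0,0],[0,0,0.002,0,0,0,0],[0,0,0.001,0,0,0,0]])

```text
time: 17.52
position: [0.5141, -0.0274, 0.0843]
tcp_rot: [0.001, 0.003, 1.0, -0.001]
ft_force: [-1.3, -1.4, 4.6]
width: 0.106
grip_force: 29.9
```

Call:
move_arm(moves=[[0,0,0.002,0,0,0.01,0],[0,0,0.001,0,0,-0.02,0],[0,0,0.001,0,0,0.01,0]])

```text
time: 17.77
position: [0.5147, -0.0275, 0.0811]
tcp_rot: [0.002, 0.003, 1.0, -0.001]
ft_force: [-1.4, -2.8, 6.3]
width: 0.111
grip_force: 29.9
```

Call:
move_arm(moves=[[0,0,0.001,0,0,0.01,0],[0,0,0.001,0,0,-0.02,0],[0,0,0.001,0,0,0.01,0]])

```text
time: 18.02
position: [0.5148, -0.0275, 0.0782]
tcp_rot: [0.002, 0.003, 1.0, -0.001]
ft_force: [-0.8, -1.7, 6.4]
width: 0.111
grip_force: 29.9
```

Call:
move_arm(moves=[[0,0,0.001,0,0,0.01,0],[0,0,0.001,0,0,-0.02,0],[0,0,0.001,0,0,0.01,0]])

```text
time: 18.27
position: [0.5146, -0.0276, 0.0757]
tcp_rot: [0.002, 0.003, 1.0, -0.001]
ft_force: [-2.5, -2.7, 12.3]
width: 0.109
grip_force: 30.0
```

Call:
move_arm(moves=[[0,0,0.001,0,0,0.01,0],[0,0,0.001,0,0,-0.02,0],[0,0,0.001,0,0,0.01,0]])

```text
time: 18.52
position: [0.5147, -0.0276, 0.0729]
tcp_rot: [0.002, 0.003, 1.0, -0.001]
ft_force: [-3.3, -2.3, 9.6]
width: 0.114
grip_force: 30.0
```

Call:
move_arm(moves=[[0,0,0.001,0,0,0.01,0],[0,0,0.001,0,0,-0.02,0],[0,0,0.001,0,0,0.01,0]])

```text
time: 18.77
position: [0.5148, -0.0278, 0.0702]
tcp_rot: [0.002, 0.003, 1.0, -0.001]
ft_force: [-4.7, -1.8, 20.6]
width: 0.109
grip_force: 30.0
```

```bash
python3 st.py
```

```text
18.7667 [ 0.5148 -0.0278  0.0702] psi 179.70471806639148 tilt [ 0.0035 -0.0026] F [-4.6571 -1.7768 20.6353] T [-0.366   0.9197  0.1106] 0.10908853927518708 [-0.0745  0.318   1.8563 -0.0029  0.9636 -1.6385]
```

Call:
move_arm(moves=[[0,0,0.001,0,0,0.01,0],[0,0,0.001,0,0,-0.02,0],[0,0,0,0,0,0.01,0]])

```text
time: 19.02
position: [0.5149, -0.0279, 0.0701]
tcp_rot: [0.002, 0.003, 1.0, -0.001]
ft_force: [-7.6, -1.8, 24.7]
width: 0.109
grip_force: 30.0
```

Call:
move_arm(moves=[[0,0,0.001,0,0,0.01,0],[0,0,0,0,0,-0.02,0],[0,0,0,0,0,0.01,0]])

```text
time: 19.27
position: [0.515, -0.0279, 0.07]
tcp_rot: [0.003, 0.003, 1.0, -0.001]
ft_force: [-7.9, -2.7, 30.7]
width: 0.11
grip_force: 30.0
```

Fully home: z has stopped at 0.070, as predicted, and the force is rising. I'll ease the push and start turning clockwise.

Call:
move_arm(moves=[[0.001,0,-0.0015,0,0,0,0],[0,0,0,0,0,0.035,0],[0,0,0,0,0,0.035,0],[0,0,0,0,0,0.035,0],[0,0,0,0,0,0.035,0]])

```text
time: 19.68
position: [0.5147, -0.0297, 0.0701]
tcp_rot: [0.004, 0.223, 0.975, -0.002]
ft_force: [-4.8, -7.7, 20.1]
width: 0.109
grip_force: 30.1
```

```bash
python3 st.py
```

```text
19.6833 [ 0.5147 -0.0297  0.0701] psi 154.2114716070839 tilt [ 0.006  -0.0064] F [-4.7527 -7.7481 20.109 ] T [-1.6082  0.8807  0.1316] 0.1094311479391473 [-0.0756  0.3167  1.8586 -0.0072  0.9599 -1.1921]
```

Call:
move_arm(moves=[[0.0001,-0.0012,0,0,0,0.035,0],[0,-0.0012,0,0,0,0.035,0],[-0.0002,-0.0012,0,0,0,0.035,0],[-0.0003,-0.0012,0,0,0,0.035,0]])

```text
time: 20.02
position: [0.5138, -0.0316, 0.0701]
tcp_rot: [0.004, 0.432, 0.902, 0.001]
ft_force: [-1.1, 1.0, 16.1]
width: 0.105
grip_force: 30.0
```

```bash
python3 st.py
```

```text
20.0167 [ 0.5138 -0.0316  0.0701] psi 128.8711912666908 tilt [ 0.0091 -0.0016] F [-1.0888  1.0012 16.0624] T [0.3615 0.1843 0.0816] 0.1045631031610276 [-0.0831  0.3139  1.8628 -0.0011  0.9557 -0.7609]
```

Call:
move_arm(moves=[[0.0001,-0.0005,0,0,0,0.035,0],[0.0001,-0.0005,0,0,0,0.035,0],[0,-0.0005,0,0,0,0.035,0],[0,-0.0005,0,0,0,0.035,0]])

```text
time: 20.35
position: [0.5122, -0.0326, 0.0701]
tcp_rot: [0.005, 0.618, 0.786, 0.002]
ft_force: [-0.7, -0.2, 16.4]
width: 0.107
grip_force: 30.0
```

```bash
python3 st.py
```

```text
20.35 [ 0.5122 -0.0326  0.0701] psi 103.70694800880784 tilt [ 0.0096 -0.0024] F [-0.7358 -0.2279 16.4228] T [-0.1114  0.1501  0.1367] 0.10681709626527493 [-0.0848  0.3115  1.8665 -0.002   0.9538 -0.323 ]
```

Call:
move_arm(moves=[[0.0001,-0.0005,0,0,0,0.035,0],[0,-0.0005,0,0,0,0.035,0],[0,-0.0004,0,0,0,0.03,0]])

```text
time: 20.6
position: [0.5107, -0.0328, 0.0701]
tcp_rot: [0.004, 0.733, 0.68, 0.003]
ft_force: [-1.0, -0.3, 18.0]
width: 0.108
grip_force: 30.0
```

```bash
python3 st.py
```

```text
20.6 [ 0.5107 -0.0328  0.0701] psi 85.73795615917948 tilt [ 0.0093 -0.0025] F [-0.9966 -0.327  17.9699] T [-0.1801  0.3011  0.2285] 0.10768954896753778 [-0.0853  0.3096  1.8696 -0.0021  0.9529 -0.0097]
```

Call:
move_arm(moves=[[0,-0.0003,0,0,0,0.02,0]])

```text
time: 20.68
position: [0.5103, -0.0327, 0.0701]
tcp_rot: [0.004, 0.754, 0.657, 0.003]
ft_force: [-1.7, -1.2, 17.3]
width: 0.107
grip_force: 30.0
```

```bash
python3 st.py
```

```text
20.6833 [ 0.5103 -0.0327  0.0701] psi 82.1945163323073 tilt [ 0.0091 -0.0025] F [-1.7139 -1.163  17.297 ] T [-0.2891  0.2726  0.1081] 0.10723757492497701 [-0.0852  0.3091  1.8704 -0.0021  0.9529  0.0522]
```

Call:
move_arm(moves=[[0,0,0,0,0,0.015,0],[0,0,0,0,0,0,0]])

```text
time: 20.85
position: [0.5099, -0.0327, 0.0701]
tcp_rot: [0.004, 0.768, 0.64, 0.002]
ft_force: [-1.7, -0.7, 18.2]
width: 0.107
grip_force: 30.0
```

```bash
python3 st.py
```

```text
20.85 [ 0.5099 -0.0327  0.0701] psi 79.63400864962841 tilt [ 0.0084 -0.0025] F [-1.7491 -0.6932 18.1919] T [-0.2397  0.4361  0.0097] 0.10664092639795354 [-0.0852  0.309   1.8705 -0.0021  0.9535  0.0969]
```

Call:
move_arm(moves=[[0,0,0,0,0,0.015,0],[0,0,0,0,0,0,0]])

```text
time: 21.02
position: [0.5098, -0.0326, 0.0701]
tcp_rot: [0.003, 0.783, 0.622, 0.002]
ft_force: [-2.3, -0.4, 18.9]
width: 0.106
grip_force: 30.0
```

```bash
python3 st.py
```

```text
21.0167 [ 0.5098 -0.0326  0.0701] psi 76.96948383858566 tilt [ 0.0081 -0.0025] F [-2.3176 -0.3659 18.9233] T [-0.1641  0.4718  0.2268] 0.10608162206353157 [-0.0852  0.3089  1.8706 -0.0022  0.9538  0.1435]
```

Call:
move_arm(moves=[[0,0,0,0,0,0.02,0],[0,0,0,0,0,0,0]])

```text
time: 21.18
position: [0.5097, -0.0325, 0.0701]
tcp_rot: [0.003, 0.802, 0.597, 0.002]
ft_force: [-3.0, 0.7, 18.0]
width: 0.106
grip_force: 30.1
```

```bash
python3 st.py
```

```text
21.1833 [ 0.5097 -0.0325  0.0701] psi 73.37506914255982 tilt [ 0.0079 -0.0022] F [-3.0401  0.6657 17.9766] T [0.0116 0.5488 0.3785] 0.10572600960930695 [-0.085   0.3089  1.8707 -0.0019  0.954   0.2063]
```

Call:
move_arm(moves=[[0,0,0,0,0,0.02,0],[0,0,0,0,0,0,0]])

```text
time: 21.35
position: [0.5096, -0.0324, 0.0701]
tcp_rot: [0.003, 0.82, 0.572, 0.003]
ft_force: [-3.5, 0.9, 18.1]
width: 0.113
grip_force: 30.2
```

```bash
python3 st.py
```

```text
21.35 [ 0.5096 -0.0324  0.0701] psi 69.82737022999824 tilt [ 0.0077 -0.0022] F [-3.5421  0.927  18.1104] T [0.1132 0.5487 0.8019] 0.11260567234858174 [-0.0848  0.3089  1.8708 -0.0019  0.9541  0.2684]
```

The torque is rising steeply (0.23 to 0.80 N m), so the lock is against its quarter-turn stop. I'll hold briefly, check everything and hand in.

Call:
move_arm(moves=[[0,0,0,0,0,0,0],[0,0,0,0,0,0,0],[0,0,0,0,0,0,0],[0,0,0,0,0,0,0]])

```text
time: 21.68
position: [0.5096, -0.0323, 0.0701]
tcp_rot: [0.003, 0.819, 0.573, 0.002]
ft_force: [-2.5, 0.0, 17.8]
width: 0.104
grip_force: 30.2
```

```bash
python3 st.py; python3 - <<'E'
from h import *
for n,bx in(('scene',(340,190,420,260)),('top',(205,180,265,240))):
    d=get_image(n); print(n,[(b[0],b[1]) for b in blobs(red(hsv(d)),bx)],[(b[0],b[1]) for b in blobs(blue(hsv(d)),(400,195,430,255))])
s=ctrl.state()
if s['wrist_torque'][2]>.3 and s['grip_force']>20: print(ticket.hand_in())
E
```

```text
21.6833 [ 0.5096 -0.0323  0.0701] psi 69.94146572957385 tilt [ 0.0077 -0.0023] F [-2.5354  0.0114 17.8325] T [0.1151 0.5208 0.75  ] 0.10412072442574317 [-0.0847  0.3089  1.8708 -0.002   0.9541  0.2665]
scene [(30, array([390.23333333, 236.7       ]))] []
top [(28, array([219.5       , 206.21428571]))] [(25, array([415.08, 211.72]))]
the job is handed in; nothing more can be done
None
```

The job is handed in at about 21.8 s of the 72 s allowed: guard wound to its stop, red key pushed fully home and held at the quarter-turn stop in a 30 N grip, crank and blue key unmoved in the last pictures; the other items were not re-checked, and the judge's verdict was not shown.

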